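# Set out the bench for a phone battery swap

### The arm

A 6-joint arm with a two-finger parallel gripper is mounted at the origin on a cart in front of the work surface, level with it; the furniture and walls round the work are solid. World frame = base frame: x ahead of the robot, y to its left, z up, the work surface at z = 0. Lengths are in mm, angles in degrees, forces in N, time in s.
With the tool pointing down it reaches from about 300 to 850 mm from the base axis. Payload 4.2 kg.
Tool frame: the origin (TCP) lies midway between the tips of the shut fingers; the grasp point (between the pads) lies 19 mm behind it; z points along the fingers, y is the line along which they close (so a half turn about z gives the same grasp; the last joint's range is limited). The gripper opens to 91 mm and grips with 3 to 60 N. Pads are 32 mm wide; open, the fingers measure 118 mm over their backs; the gripper's body (76 mm by 178 mm) begins 60 mm behind the grasp point.
Start: joints at [65.145, 18.312, 89.639, -0, 72.044, -1.146], TCP at [231.207, 526.485, 213.976] pointing down, gripper open.
Joint ranges: [-177.97, 177.97], [-48.28, 115.42], [12.27, 149.76], [-77.06, 257.06], [2.81, 150.46], [-146.56, 146.56]. Speed limits (degrees/s): [147.25, 147.25, 180, 180, 180, 180].

### API

Orientations are given as [roll, pitch, yaw] about the fixed x, y, z axes, in that order (R = Rz(yaw) Ry(pitch) Rx(roll)).
In Python, from workcell import env gives the robot as it stands.
- The arm moves only by the shell command python3 -m jog 'ROWS' [FORCE]. ROWS is a JSON object of lists of equal length, an entry for each row: "jaw": the finger opening in mm, from 0 to 91.2; "slide": the shift along the tool's x, y, z in units of 30 mm (1.0 is 30 mm), a list of three; "spin": the turn about the tool's z in units of 8 degrees (1.0 is 8 degrees). In form: {"jaw": [jaw, ...], "slide": [[dx, dy, dz], ...], "spin": [spin, ...]}. A call has 1 to 10 rows; each row shifts and turns the commanded pose from where the row before left it, along the tool's axes as they then stand; what a row does not reach is not made up. A row lasts 1/10 s, in which the tool goes at most 50 mm and 8.59 degrees, less where a joint would pass 70% of its speed; a pose out of reach is approached as far as the arm can. A call is refused whole if a number of a shift passes 1 or a number of a turn 1, either way. A call with a gripper value outside its range is refused whole. The fingers move at their own pace and stop on an object; FORCE is the grip in N (left out, the last holds). Time passes only in rows, so rows that do not move let the fingers close. It gives the time, the measured TCP pose, the force, the opening and the grip force at its end, in the units of the state.
- env.state(): the state, without advancing time (a new reading comes with each control period).
- env.grab_frame(name): name is "scene" or "top" or "wrist"; returns the picture (400x640x3 uint8, red, green, blue); there is no depth.
- env.camera_model(name): a dict with "fx", "fy", "cx", "cy" (pixels), "camera_from_world" (4x4, takes a point from world to camera coordinates). Camera axes: x right, y up, looking along -z (the intrinsics and any distortion apply to the point x, -y, -z); pixel columns grow to the right and rows downward; lengths in mm; the calibration is good to about 2 mm. A picture is of the moment at which its call begins: read the wrist's pose just before it. camera_model takes no time and is no camera call; for the wrist camera it gives the pose at the moment of the call.
- env.job_done(): hands the job in; it is judged then, once.
The state is a dict: "time_s": time; "qpos": joint angles; "qvel": joint speeds; "effort": joint torques, N m; "ee_pos": TCP position; "ee_rot": TCP orientation; "force": force on the tool from outside, world axes, zero at the start; "torque": the same for the moment, N m; "gripper_width": finger opening in mm; "gripper_force": force on a finger pad.
Only numpy, scipy, OpenCV 4.12 (cv2) and the standard library are available. Lean on these libraries where they do the work, as an engineer would, in place of code of your own. Each camera call takes 0.05 s, during which the arm holds its last target. There are 200 camera calls.

### The job

Get the bench ready for swapping the battery of the red phone. Lay the phone, red back up, in the clamp holder between the two ends and slide the clamp jaw by its red tab until it holds the phone snug against the fixed end stop; only then stand the suction cup on the phone's back, wholly on the half away from the cameras, ready for lifting the back off. In the blue tray lay the battery in the wide middle bay, the red screwdriver in the narrow groove on the side of the phone holder and the black pry tool in the groove on the other side; leave everything else alone.

Things in the scene. Friction and masses are not known exactly. Their poses are not given: they have to be found in the camera images.
- phone: Red smartphone lying with its red back up, 138 x 68 x 8 mm, edges rounded, 0.18 kg. Origin: centre of its underside (the underside itself is 1 mm above the origin, the back 8 mm above it). x along its length, the cameras at the +x end; y across its width, z up. Take it across its 68 mm width.
- battery: New phone battery, flat black pouch with a small orange flex tail at one end, body 90 x 38 x 8 mm. Origin on its underside; x along its length: the firm body runs from x = -54 to +36 mm, the tail beyond to +53; y across its 38 mm width (origin on the middle line). Grip it across its width at x = -9 mm.
- red_driver: Precision screwdriver with a red handle, lying flat, 134 mm long, 14 mm thick. Origin on its underside at half its length; y along it, blade toward +y. The handle runs from y = -64 to +14 mm; grip it there across x, best at y = -25 mm.
- pry_tool: Slim black nylon pry tool, lying flat, 140 mm long, 10 mm wide, 9 mm high in the middle. Origin on its underside at its middle; y along it. Pinch it at the middle across x.
- cup: Dark red suction cup, 49 mm diameter disc 8 mm thick, on it a 12 x 12 mm square neck up to 27 mm and a thin pull ring up to 44 mm. Origin: centre of its underside, z up. Pinch the neck, at about 10 to 27 mm height. It only stands on the phone, it does not stick.
- holder: Phone clamp holder, fixed to the desk: aluminium rail 56 mm wide (x), y from -120 to +86 mm, bed 12 mm above the desk (origin on the desk under it). The phone lies on it along y, either way round, overhanging the rail. Black fixed stop: face at y = +72 mm, 28 mm high; facing it the sliding jaw. Corner ears on both, 80 mm apart inside, reach 11 mm along the phone's long sides, 26 mm high.
- clamp (a joint): Sliding black jaw of the holder, m: 0 open (its face at holder y = -90 mm), grows as it slides to +y, max 0.034; the phone is snug at 0.024. About 2 N friction; stays where left. Red thumb tab on it, 24 mm wide (x), 10 mm thick, 23 to 47 mm above the desk; outer face, to push on, at holder x = 0, y = -105 mm + joint value.
- tray: Blue moulded tray, fixed to the desk, 144 (x) by 158 mm (y), floor 4 mm above the desk; origin on the desk under its centre. Three bays along x, open at the ends: a wide one 52 mm across at y = 0, a groove 26 mm across at y = +58 and at y = -58 mm. Ribs between them 12 mm high above the desk, left out over the middle 50 mm of x so that fingers reach the floor there.
- stick: Bystander: small orange USB stick, 54 x 18 x 8 mm, origin at the centre of its underside; not to be disturbed.
- blue_driver: Bystander: screwdriver with a teal-blue handle, 124 x 14 mm, y along it; not the one wanted, not to be disturbed.
Things that resemble listed ones, but are neither listed nor needed, are in the scene too. What is meant by the cup is not yellow, and is the smaller of those in its own colour.

How it is judged (in metres and radians):
On the way, in this order (a step that is already met when the one before it is completed fails the run):
1. the red phone lies in the holder, on its bed between the two ends (x of phone in the frame of holder between -0.009 and 0.009 m and z of phone in the frame of holder between 0.007 and 0.0145 m and angle between the x axis of phone and the y axis of holder, either way round below 0.12 rad and angle between phone's own z axis and vertical below 0.06 rad and y of phone in the frame of holder between -0.021 and 0.007 m), for 0.2 s.
2. the clamp jaw holds the phone against the fixed stop (x of phone in the frame of holder between -0.009 and 0.009 m and z of phone in the frame of holder between 0.007 and 0.0145 m and angle between the x axis of phone and the y axis of holder, either way round below 0.12 rad and angle between phone's own z axis and vertical below 0.06 rad and y of phone in the frame of holder between -0.002 and 0.0065 m and value of joint clamp between 0.0215 and 0.027 m), for 0.2 s.
3. the suction cup stands on the clamped phone's back, on the half away from the cameras (all of step 2 and y of cup in the frame of phone between -0.0115 and 0.0115 m and z of cup in the frame of phone between 0.005 and 0.012 m and angle between cup's own z axis and vertical below 0.12 rad and x of cup in the frame of phone between -0.05 and -0.012 m), for 0.2 s.
At the end, for the whole second after the job is handed in: Phone flat in the holder (9 mm across, under 5 mm from the stop), clamp 0.0215-0.027; cup upright on its back, 12-50 mm from the middle away from the cameras, 11.5 mm across; battery, driver (holder side) and pry tool on the tray floor in their bays, 12 mm across, 45 mm along; all at rest (all of step 3 and y of battery in the frame of tray between -0.012 and 0.012 m and x of battery in the frame of tray between -0.045 and 0.045 m and z of battery in the frame of tray between 0.001 and 0.008 m and angle between the x axis of battery and the x axis of tray, either way round below 0.2 rad and ((y of holder in the frame of tray above 0 m and y of red_driver in the frame of tray between 0.046 and 0.07 m and x of red_driver in the frame of tray between -0.045 and 0.045 m and z of red_driver in the frame of tray between 0.001 and 0.009 m and angle between the y axis of each of red_driver, pry_tool and the x axis of tray, either way round below 0.2 rad and y of pry_tool in the frame of tray between -0.07 and -0.046 m and x of pry_tool in the frame of tray between -0.045 and 0.045 m and z of pry_tool in the frame of tray between 0.001 and 0.009 m) or (y of holder in the frame of tray below 0 m and y of pry_tool in the frame of tray between 0.046 and 0.07 m and x of pry_tool in the frame of tray between -0.045 and 0.045 m and z of pry_tool in the frame of tray between 0.001 and 0.009 m and angle between the y axis of each of pry_tool, red_driver and the x axis of tray, either way round below 0.2 rad and y of red_driver in the frame of tray between -0.07 and -0.046 m and x of red_driver in the frame of tray between -0.045 and 0.045 m and z of red_driver in the frame of tray between 0.001 and 0.009 m)) and linear speed of each of phone, battery, red_driver, pry_tool, cup below 0.02 m/s); the robot touches nothing.
It fails at once if the USB stick is disturbed (moved more than 15 mm) (distance of stick from where it was at the start of the episode above 0.015 m).
It fails at once if the blue screwdriver is disturbed (moved more than 15 mm) (distance of blue_driver from where it was at the start of the episode above 0.015 m).
It also fails if it takes over 122 s, if anything falls off the work surface, if the arm or the gripper's body presses on something with over 40 N, if the wrist force passes 120 N, or if a joint passes its speed limit or range.

## Working session

There is one attempt and no reset: what is moved stays moved. The work goes in short steps, Python scripts to look and compute and a shell command to move; the robot and the scene stay as the last step left them, time stands still between calls to the robot, and variables do not carry over. Pictures are saved under pics/ and viewed, at most 14 in all, crops included, and the job is handed in when it is done.

```bash
ls; mkdir -p pics; cat > h.py <<'E'
import numpy as np, cv2
from workcell import env
def grab(n,save=None):
    m=env.camera_model(n); f=env.grab_frame(n)
    if save: cv2.imwrite('pics/'+save,cv2.cvtColor(f,cv2.COLOR_RGB2BGR))
    return f,m
def ray(m,u,v):
    T=np.array(m["camera_from_world"]); R=T[:3,:3]; c=-R.T@T[:3,3]
    d=np.array([(u-m["cx"])/m["fx"],-(v-m["cy"])/m["fy"],-1.]); return c,R.T@d
def onz(m,u,v,z):
    c,d=ray(m,u,v); return c+d*(z-c[2])/d[2]
def proj(m,p):
    q=np.array(m["camera_from_world"])@np.r_[p,1]; return m["cx"]+m["fx"]*q[0]/-q[2], m["cy"]-m["fy"]*q[1]/-q[2]
def tri(a,b):
    (c1,d1),(c2,d2)=a,b; A=np.c_[d1,-d2]; s=np.linalg.lstsq(A,c2-c1,rcond=None)[0]
    p,q=c1+s[0]*d1,c2+s[1]*d2; return (p+q)/2,np.linalg.norm(p-q)
E
python3 - <<'E'
from h import *
for n in("top","scene","wrist"):
    f,m=grab(n,n+"0.png"); c,d=ray(m,320,200); print(n,{k:m[k] for k in m if k!="camera_from_world"},c.round(),onz(m,320,200,0).round())
print(env.state())
E
```

```text
pics
top {'fx': 516.9643425646774, 'fy': 516.9643425646774, 'cx': 317.50159542435165, 'cy': 198.31723718000066} [-519.   99. 1785.] [531.  -1.   0.]
scene {'fx': 360.9041474203164, 'fy': 360.9041474203164, 'cx': 314.5835818376603, 'cy': 198.75948811983935} [ -44. -514.  803.] [554.  25.   0.]
wrist {'fx': 344.01653850765257, 'fy': 344.01653850765257, 'cx': 321.7319135548805, 'cy': 199.47978085666983} [160. 558. 384.] [261. 511.   0.]
{'time_s': 0.15, 'qpos': array([ 6.51450936e+01,  1.83416375e+01,  8.96899353e+01, -2.57877697e-04,
        7.20433110e+01, -1.14540555e+00]), 'qvel': array([ 0.02091343, -0.16742271, -0.13798925, -0.04717792,  0.05158321,
       -0.0013849 ]), 'effort': array([-4.33642235e-04, -4.12778914e+01, -2.32152253e+01,  7.26156402e-02,
        4.33821604e-02, -7.70851807e-05]), 'ee_pos': array([231.04530834, 526.12859412, 213.33216048]), 'ee_rot': array([-1.79925126e+02, -1.25174663e-03,  1.56290578e+02]), 'force': array([-0.15372745, -0.21534422, -0.63888131]), 'torque': array([ 0.00054707,  0.03519309, -0.04316614]), 'gripper_force': 0.0, 'gripper_width': 91.22775347814402}
```

View pictures.

View pics/top0.png

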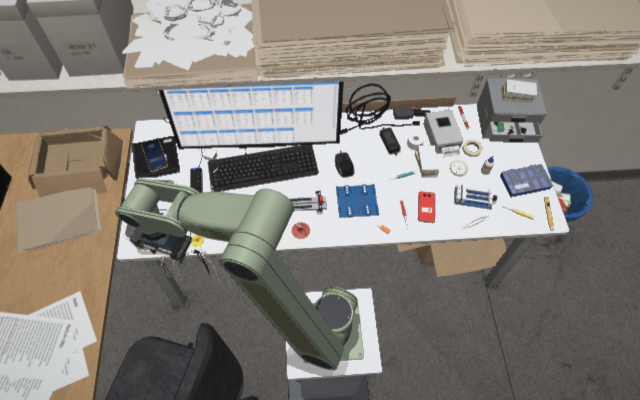

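View pics/scene0.png

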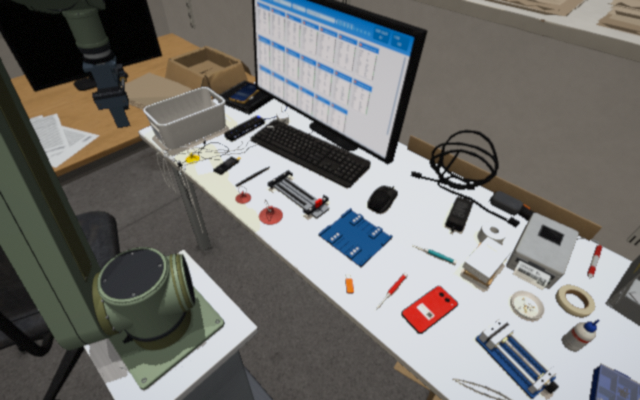

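```bash
python3 - <<'E'
import cv2
f=cv2.imread('pics/scene0.png')
cv2.imwrite('pics/c1.png',cv2.resize(f[95:235,150:345],None,fx=4.1,fy=4.1,interpolation=cv2.INTER_CUBIC))
from h import *
m=env.camera_model("scene")
for n,u,v in [("cupS",243,196),("cupL",270,213),("pry",252,176),("bat?",227,165),("holder",296,193),("tray",356,236),("stick",350,285),("rd",393,290),("phone",430,310),("bd",436,255),("yel",192,158)]: print(n,onz(m,u,v,5).round())
E
```

```text
cupS [391. 204.   5.]
cupL [404.  89.   5.]
pry [471. 259.   5.]
bat? [446. 365.   5.]
holder [519.  97.   5.]
tray [ 519. -151.    5.]
stick [ 384. -243.    5.]
rd [ 450. -329.    5.]
phone [ 468. -424.    5.]
bd [ 622. -349.    5.]
yel [382. 482.   5.]
```

View pics/c1.png

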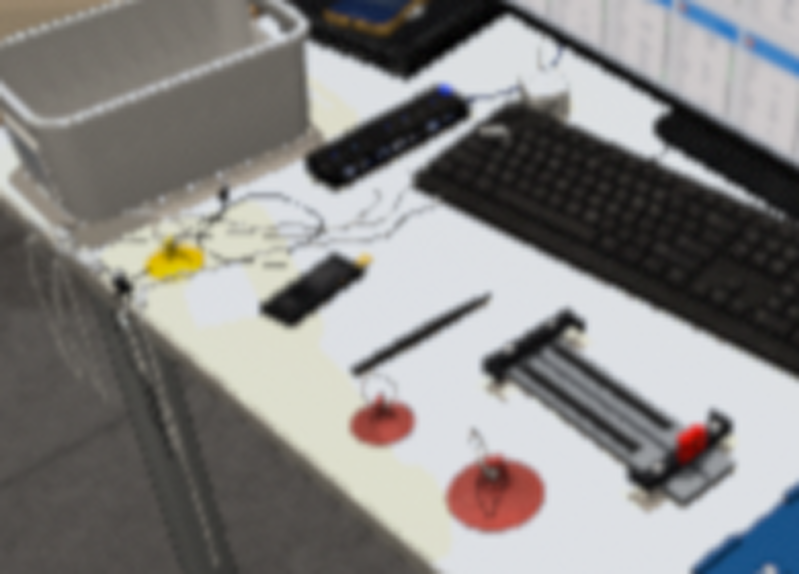

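View pics/wrist0.png

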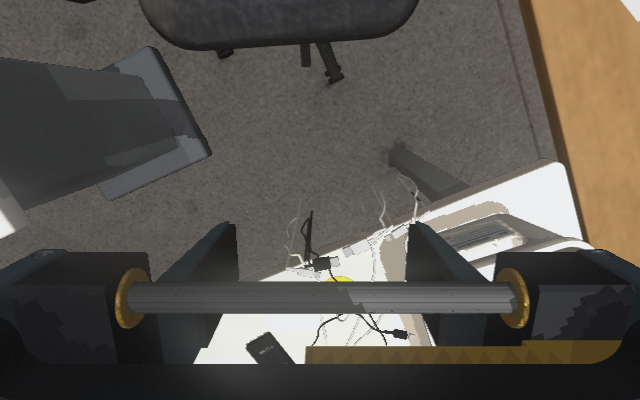

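```bash
python3 -m jog '{"jaw":[91,91,91,91,91,91,91,91,91],"slide":[[0,0,-0.3],[0,0,-0.3],[0,0,-0.3],[0,0,-0.3],[0,0,-0.3],[0,0,-0.3],[0,0,-0.3],[0,0,-0.3],[0,0,-0.4]],"spin":[0.92,0.92,0.92,0.92,0.92,0.92,0.92,0.92,0.92]}' 10
python3 -m jog '{"jaw":[91,91,91,91,91,91,91,91,91,91],"slide":[[-0.9,0.6,0],[-0.9,0.6,0],[-0.9,0.6,0],[-0.9,0.6,0],[-0.9,0.6,0],[-0.9,0.6,0],[-0.9,0.6,0],[-0.9,0.6,0],[-0.9,0.6,0],[-0.9,0.6,0]],"spin":[0,0,0,0,0,0,0,0,0,0]}'
python3 -m jog '{"jaw":[91,91,91,91,91,91],"slide":[[-0.9,0.6,0],[-0.9,0.6,0],[-0.9,0.6,0],[0,0,0],[0,0,0],[0,0,0]],"spin":[0,0,0,0,0,0]}'
python3 - <<'E'
from h import *
print(env.state()["ee_pos"],env.state()["ee_rot"]); grab("wrist","w1.png")
E
```

```text
time_s: 1.05
ee_pos: [231.0, 526.1, 297.6]
ee_rot: [-180.0, 0.1, 89.7]
force: [0.9, -0.7, -0.2]
gripper_width: 91.2
gripper_force: 0.0
time_s: 2.05
ee_pos: [411.8, 255.4, 297.8]
ee_rot: [-180.0, 0.0, 90.1]
force: [1.0, -0.0, 0.5]
gripper_width: 90.6
gripper_force: 0.0
time_s: 2.65
ee_pos: [465.0, 176.3, 297.8]
ee_rot: [-180.0, -0.0, 90.1]
force: [-0.4, 0.3, -0.1]
gripper_width: 91.3
gripper_force: 0.0
[464.98117606 176.29106894 297.79456344] [-1.79962542e+02 -2.36320826e-02  9.00856172e+01]
```

View pics/w1.png

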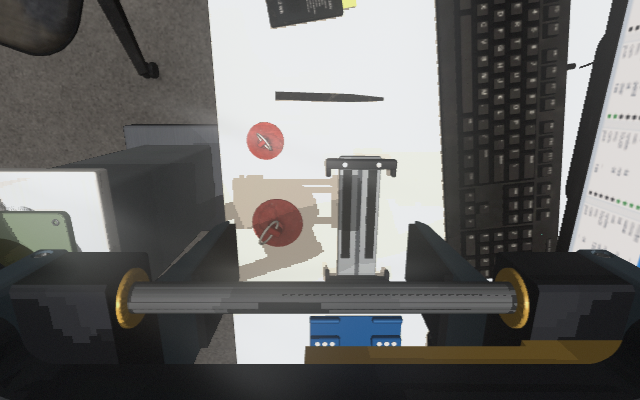

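```bash
J='python3 -m jog'
python3 -m jog '{"jaw":[91,91,91,91,91,91,91],"slide":[[-1,0,0],[-1,0,0],[-1,0,0],[-1,0,0],[-1,0,0],[0,0,0],[0,0,0]],"spin":[0,0,0,0,0,0,0]}' | sed -n 2,3p
python3 -c "
from h import *
import pickle
pickle.dump(grab('wrist','w2.png'),open('w2.pkl','wb'))"
python3 -m jog '{"jaw":[91,91,91,91,91,91,91,91,91,91],"slide":[[-1,0,0],[-1,0,0],[-1,0,0],[-1,0,0],[-1,0,0],[-1,0,0],[-1,0,0],[-1,0,0],[-1,0,0],[-1,0,0]],"spin":[0,0,0,0,0,0,0,0,0,0]}' | sed -n 2,3p
python3 -m jog '{"jaw":[91,91,91],"slide":[[-1,0,0],[0,0,0],[0,0,0]],"spin":[0,0,0]}' | sed -n 2,3p
python3 -c "
from h import *
import pickle
pickle.dump(grab('wrist','w3.png'),open('w3.pkl','wb'))"
python3 -m jog '{"jaw":[91,91,91,91,91,91,91],"slide":[[-1,0,0],[-1,0,0],[-1,0,0],[-1,0,0],[-1,0,0],[0,0,0],[0,0,0]],"spin":[0,0,0,0,0,0,0]}' | sed -n 2,3p
python3 -c "
from h import *
import pickle
pickle.dump(grab('wrist','w4.png'),open('w4.pkl','wb'))
a,b,c=[cv2.imread('pics/w%d.png'%i)[:270,150:530] for i in (2,3,4)]
cv2.imwrite('pics/m.png',np.vstack([np.hstack([a,c]),np.hstack([b,0*b])]))"
```

```text
ee_pos: [465.5, 26.3, 298.1]
ee_rot: [180.0, -0.0, 90.1]
ee_pos: [466.8, -274.0, 297.9]
ee_rot: [180.0, -0.0, 90.2]
ee_pos: [466.6, -303.3, 297.5]
ee_rot: [-180.0, -0.1, 90.1]
ee_pos: [466.7, -453.0, 297.6]
ee_rot: [-180.0, -0.1, 90.1]
```

View pics/m.png

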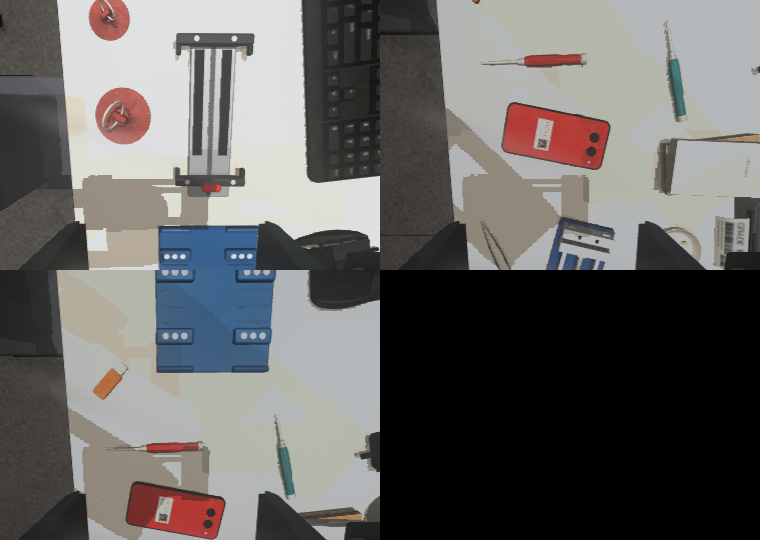

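```bash
cat >> h.py <<'E'
def mask(f,kind):
    H=cv2.cvtColor(f,cv2.COLOR_RGB2HSV); h,s,v=[H[...,i].astype(int) for i in range(3)]
    if kind=="red": m=((h<7)|(h>172))&(s>130)&(v>70)
    if kind=="blue": m=(h>98)&(h<125)&(s>90)&(v>50)
    if kind=="dark": m=(v<75)
    return m.astype(np.uint8)
def comps(mk,amin=60):
    n,l,st,c=cv2.connectedComponentsWithStats(mk); return [(tuple(st[i]),c[i].round(1),np.argwhere(l==i)[:,::-1].astype(np.float32)) for i in range(1,n) if st[i][4]>amin]
def rectz(m,pts,z):
    P=np.array([onz(m,u,v,z)[:2] for u,v in pts],np.float32); return cv2.minAreaRect(P)
E
python3 - <<'E'
from h import *
import pickle
I={i:pickle.load(open(f'w{i}.pkl','rb')) for i in (2,3,4)}
C={}
for i in I:
    f,m=I[i]; f=f[:275]
    for k in("red","blue"):
        for s,c,p in comps(mask(f,k)):
            p=p[(p[:,0]>150)&(p[:,0]<540)]
            if len(p)<60: continue
            z={"red":8,"blue":12}[k]; r=rectz(m,p,z); C[i,k,len(C)]=c
            print(i,k,s,c,[np.round(x,1) for x in r])
f,m=I[2]; g=cv2.cvtColor(f,cv2.COLOR_RGB2GRAY)
for c in (345,365,385): print("col",c,g[28:65,c].tolist(), g[165:205,c].tolist())
for r in (90,120,150): print("row",r,g[r,325:400].tolist())
E
```

```text
2 red (np.int32(240), np.int32(0), np.int32(10), np.int32(20), np.int32(76)) [243.9   8.1] [array([371.6, 209.4]), array([22.5,  6.6]), np.float64(58.2)]
2 red (np.int32(262), np.int32(112), np.int32(13), np.int32(11), np.int32(69)) [268.2 117.1] [array([396.3,  83.7]), array([ 6.7, 16.6]), np.float64(59.1)]
2 red (np.int32(353), np.int32(185), np.int32(18), np.int32(7), np.int32(112)) [361.2 188.1] [array([520.9, -11.4]), array([23.6,  8.5]), np.float64(0.1)]
2 blue (np.int32(309), np.int32(226), np.int32(100), np.int32(49), np.int32(4442)) [357.8 250.3] [array([ 518.3, -103.3]), array([140.6,  75.2]), np.float64(0.1)]
3 red (np.int32(297), np.int32(173), np.int32(50), np.int32(9), np.int32(314)) [317.  176.9] [array([ 466.6, -325.4]), array([66.9, 11.2]), np.float64(0.1)]
3 red (np.int32(277), np.int32(214), np.int32(98), np.int32(54), np.int32(3198)) [324.5 241. ] [array([ 471.7, -420.4]), array([ 62.3, 133.9]), np.float64(79.0)]
3 blue (np.int32(306), np.int32(0), np.int32(120), np.int32(102), np.int32(11059)) [363.8  50.5] [array([ 518.3, -168. ]), array([141.4, 114.8]), np.floa
[... 2313 characters left out ...]
, 224, 224, 224, 224, 224, 224, 224, 224, 178, 117, 167, 196, 200, 117, 68, 68, 69, 68, 68, 69, 67, 68, 127, 188, 200, 200, 200, 200, 162, 123, 114, 114, 115, 166, 195, 199, 200, 199, 200, 127, 74, 68, 69, 68, 68, 69, 68, 70, 89, 180, 203, 170, 173, 217, 223, 225, 224, 224, 223, 225, 223, 224, 225, 224, 224, 224, 224, 224, 224, 224]
row 150 [222, 223, 222, 222, 222, 223, 223, 223, 224, 223, 223, 223, 222, 143, 139, 172, 174, 110, 71, 67, 66, 67, 67, 67, 66, 66, 79, 157, 173, 173, 173, 173, 143, 111, 102, 103, 103, 161, 173, 172, 174, 174, 162, 98, 64, 65, 66, 65, 65, 66, 67, 66, 129, 165, 164, 162, 213, 222, 222, 222, 222, 222, 222, 222, 223, 222, 222, 223, 222, 222, 222, 222, 222, 222, 222]
```

```bash
python3 - <<'E'
from h import *
import pickle
I={i:pickle.load(open(f'w{i}.pkl','rb')) for i in (2,3,4)}
m=I[2][1]
print("stopface",onz(m,365,48.5,12),"railend",onz(m,365,196.5,12))
for r,a,b in((90,338.7,384),(120,338,382.3),(150,337.7,381)): print(onz(m,a,r,12)[:2],onz(m,b,r,12)[:2])
print("tab outer top",onz(m,361.5,192,47),onz(m,353,188,47),onz(m,370.5,188,47))
print("stop top back",onz(m,365,33,28), "jaw face bed",onz(m,365,174.5,12))
print("phone tri",tri(ray(I[3][1],324.5,241),ray(I[4][1],324.9,135.7)))
f3=mask(I[3][0][:275],"red");f4=mask(I[4][0][:275],"red")
for s,c,p in comps(f4): print(s[:4])
# driver handle end (max u)
g=lambda F,v0,v1:[p for s,c,p in comps(F) if v0<c[1]<v1][0]
a,b=g(f3,165,190),g(f4,50,70)
for h in(lambda p:p[p[:,0]>=p[:,0].max()-1].mean(0),lambda p:p.mean(0)):
    print("driver",h(a),h(b),tri(ray(I[3][1],*h(a)),ray(I[4][1],*h(b))))
E
```

```text
stopface [518.79171681 165.85987843  12.        ] railend [525.64968138 -22.47677876  12.        ]
[487.28518644 117.29726522] [544.5959677  117.39373937]
[486.94532423  80.26626838] [544.30781893  80.36195451]
[487.11950267  41.45410207] [544.53622448  41.54896062]
tab outer top [516.40772118  -6.84527403  47.        ] [505.49798683  -1.63999474  47.        ] [527.59798696  -1.60395595  47.        ]
stop top back [516.32298043 180.45474332  28.        ] jaw face bed [524.52516415   8.40524364  12.        ]
phone tri (array([ 471.18210144, -419.24531949,    8.58680861]), np.float64(0.011393173332938765))
(np.int32(295), np.int32(55), np.int32(55), np.int32(10))
(np.int32(273), np.int32(104), np.int32(106), np.int32(64))
driver [345.5 174.5] [348.5  58.5] (array([ 5.00264324e+02, -3.23406792e+02,  2.29320947e-01]), np.float64(0.731973826252514))
driver [317.00955 176.94586] [321.225     59.283333] (array([ 463.32125989, -325.23038815,    8.66400366]), np.float64(5.583346530350482))
```

```bash

python3 -m jog '{"jaw":[91,91,91,91,91,91,91,91,91,91],"slide":[[1,0.15,0],[0.1,0,0],[0,0,0],[0,0,0],[0,0,0],[0,0,0],[0,0,0],[0,0,0],[0,0,0],[0,0,0]],"spin":[-0.98,-0.98,-0.98,-0.98,-0.98,-0.98,-0.98,-0.98,-0.98,-0.98]}' | sed -n 2,3p
python3 -m jog '{"jaw":[91,91,91,91,91,91,91,91,91,91],"slide":[[0,0,1],[0,0,1],[0,0,1],[0,0,1],[0,0,1],[0,0,1],[0,0,1],[0,0,0.8],[0,0,0],[0,0,0]],"spin":[0,0,0,0,0,0,0,0,0,0]}' | sed -n 2,3p
python3 - <<'E'
from h import *
f,m=grab("wrist","w5.png")
for s,c,p in comps(mask(f,"red"),400): print(s,c,rectz(m,p,8))
E
```

```text
ee_pos: [470.5, -419.2, 298.6]
ee_rot: [180.0, 0.0, 168.9]
ee_pos: [470.8, -420.4, 64.8]
ee_rot: [180.0, 0.0, 168.5]
(np.int32(274), np.int32(120), np.int32(96), np.int32(162), np.int32(12599)) [322.  198.8] ((463.1804504394531, -418.9189758300781), (62.73655700683594, 116.18266296386719), 78.86004638671875)
(np.int32(444), np.int32(135), np.int32(28), np.int32(100), np.int32(1543)) [458.  184.2] ((468.18914794921875, -325.1549377441406), (70.90569305419922, 11.16667652130127), 1.3142576217651367)
```

View pics/w5.png

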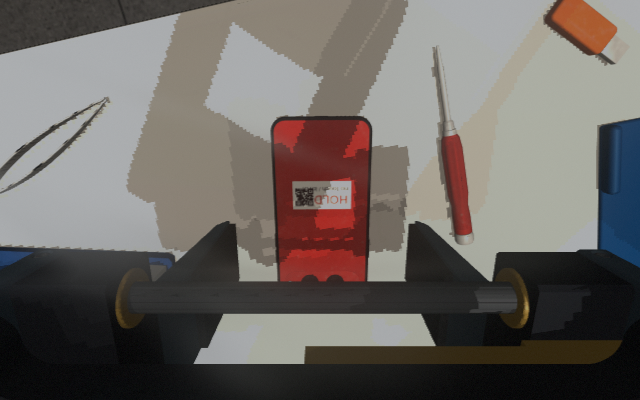

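```bash

python3 -m jog '{"jaw":[91,91,91,91,60,60,60,60,60,60],"slide":[[0,0,0.9],[0,0,0.9],[0,0,0.28],[0,0,0],[0,0,0],[0,0,0],[0,0,0],[0,0,0],[0,0,0],[0,0,0]],"spin":[0,0,0,0,0,0,0,0,0,0]}' 20
python3 -m jog '{"jaw":[60,60,60,60,60,60],"slide":[[0,0,-0.3],[0,0,-1],[0,0,-1],[0,0,-1],[0,0,0],[0,0,0]],"spin":[0,0,0,0,0,0]}'
python3 - <<'E'
from h import *
f,m=grab("wrist","w6.png")
for s,c,p in comps(mask(f,"red"),400): print(s,c)
E
```

```text
time_s: 8.6
ee_pos: [470.7, -421.6, 2.6]
ee_rot: [-180.0, 0.1, 168.4]
force: [-1.7, 1.6, 5.0]
gripper_width: 66.7
gripper_force: 20.0
time_s: 9.2
ee_pos: [469.9, -421.2, 100.6]
ee_rot: [-180.0, 0.0, 168.4]
force: [0.3, 0.0, -2.0]
gripper_width: 66.7
gripper_force: 20.0
(np.int32(256), np.int32(126), np.int32(131), np.int32(155), np.int32(16160)) [321.3 197.5]
(np.int32(430), np.int32(131), np.int32(25), np.int32(87), np.int32(1151)) [441.9 173.3]
(np.int32(266), np.int32(313), np.int32(113), np.int32(33), np.int32(2930)) [322.9 327.3]
```

```bash

python3 -m jog '{"jaw":[60,60,60,60,60,60,60,60,60,60],"slide":[[0,0,-0.5],[0,0,-0.5],[0,0,-0.3],[0,0,0],[0,0,0],[0,0,0],[0,0,0],[0,0,0],[0,0,0],[0,0,0]],"spin":[0.98,0.98,0.98,0.98,0.98,0.98,0.98,0.98,0.98,0.98]}' 25 | sed -n 2,3p
python3 -m jog '{"jaw":[60,60,60,60,60,60,60,60,60,60],"slide":[[0.7,0.1,0],[0.9,0.1,0],[0.9,0.1,0],[0.9,0.1,0],[0.9,0.1,0],[0.9,0.1,0],[0.9,0.1,0],[0.9,0.1,0],[0.9,0.1,0],[0.9,0.1,0]],"spin":[0,0,0,0,0,0,0,0,0,0]}' | sed -n 2,3p
python3 -m jog '{"jaw":[60,60,60,60,60,60,60,60,60,60],"slide":[[0.9,0.1,0],[0.9,0.1,0],[0.9,0.1,0],[0.9,0.1,0],[0.9,0.1,0],[0.9,0.1,0],[0.9,0,0],[0.9,0,0],[0,0,0],[0,0,0]],"spin":[0,0,0,0,0,0,0,0,0,0]}'
python3 - <<'E'
from h import *
f,m=grab("wrist","w7.png")
cv2.imwrite("pics/w7c.png",cv2.cvtColor(f[:300],cv2.COLOR_RGB2BGR))
E
```

```text
ee_pos: [469.1, -420.4, 136.9]
ee_rot: [-179.8, -0.2, 89.7]
ee_pos: [498.5, -154.9, 138.1]
ee_rot: [-179.8, -0.1, 90.2]
time_s: 12.25
ee_pos: [516.3, 59.4, 138.5]
ee_rot: [-179.8, 0.0, 90.2]
force: [-0.1, 0.3, -1.9]
gripper_width: 66.7
gripper_force: 25.0
```

View pics/w7c.png

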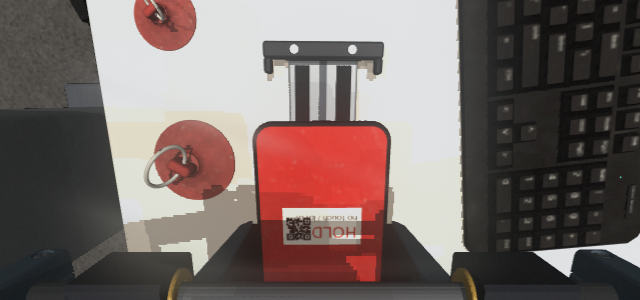

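```bash
python3 - <<'E'
from h import *
f=cv2.cvtColor(cv2.imread("pics/w7.png"),cv2.COLOR_BGR2RGB); m=env.camera_model("wrist"); g=cv2.cvtColor(f,cv2.COLOR_RGB2GRAY)
for c in(305,322): print(g[36:72,c].tolist())
print(g[112:130,322].tolist()); print(f[118:128,300].tolist())
print(g[90,280:365].tolist())
for v in (58,60,62,64): print(v,onz(m,322,v,12))
for v in (119,121): print(v,onz(m,322,v,138.5+6))
for u in (287.5,356.5): print(onz(m,u,90,12))
E
```

```text
[226, 226, 226, 225, 224, 81, 78, 89, 89, 90, 90, 88, 88, 90, 89, 88, 87, 87, 87, 79, 66, 61, 63, 62, 64, 104, 105, 121, 125, 102, 67, 67, 67, 67, 66, 66]
[226, 226, 226, 225, 224, 100, 77, 87, 91, 89, 90, 90, 89, 89, 88, 89, 88, 88, 88, 84, 64, 63, 62, 64, 59, 75, 75, 82, 83, 121, 119, 121, 119, 119, 119, 118]
[104, 105, 104, 102, 102, 104, 104, 102, 66, 49, 52, 56, 59, 61, 92, 115, 114, 114]
[[71, 57, 57], [71, 57, 56], [70, 56, 56], [65, 48, 47], [65, 49, 48], [71, 55, 54], [72, 57, 53], [76, 58, 55], [137, 62, 56], [224, 70, 61]]
[224, 225, 225, 224, 224, 224, 225, 225, 193, 135, 143, 188, 196, 195, 167, 97, 64, 64, 64, 63, 63, 64, 64, 64, 63, 62, 63, 64, 64, 128, 184, 194, 194, 194, 194, 195, 195, 195, 194, 134, 108, 108, 109, 108, 108, 107, 157, 189, 195, 196, 197, 196, 203, 209, 209, 141, 77, 65, 64, 66, 64, 64, 65, 66, 65, 66, 66, 65, 66, 66, 99, 194, 212, 213, 205, 162, 150, 206, 217, 223, 224, 224, 225, 225, 224]
58 [516.61744476 169.54998653  12.        ]
60 [516.62300913 168.05295563  12.        ]
62 [516.62859024 166.55141899  12.        ]
64 [516.63418817 165.04535624  12.        ]
119 [516.96757234 128.57243292 144.5       ]
121 [516.97095758 127.66167041 144.5       ]
[488.30600486 144.94745745  12.        ]
[545.09887962 145.14283409  12.        ]
```

```bash

python3 -m jog '{"jaw":[60,60,60,60,60,60,60,60,60],"slide":[[0.6,0.01,0],[0.52,0,0],[0,0,0.8],[0,0,0.8],[0,0,0.8],[0,0,0.8],[0,0,0.5],[0,0,0.2],[0,0,0.1]],"spin":[0,0,0,0,0,0,0,0,0]}'
python3 -m jog '{"jaw":[60,60,60],"slide":[[0,0,0.1],[0,0,0.03],[0,0,0]],"spin":[0,0,0]}'
```

```text
time_s: 13.2
ee_pos: [517.8, 92.2, 19.1]
ee_rot: [-180.0, 0.0, 90.0]
force: [-0.2, 0.8, -2.5]
gripper_width: 66.6
gripper_force: 25.0
time_s: 13.5
ee_pos: [518.4, 92.4, 16.2]
ee_rot: [179.9, -0.0, 90.0]
force: [0.9, 0.0, -2.0]
gripper_width: 66.8
gripper_force: 25.0
```

```bash

python3 -m jog '{"jaw":[60,60,60,60],"slide":[[0,-0.05,0.04],[0,0,0.03],[0,0,0],[0,0,0]],"spin":[0,0,0,0]}'
python3 -m jog '{"jaw":[75,80,85,85,85],"slide":[[0,0,0],[0,0,0],[0,0,0],[0,0,0],[0,0,0]],"spin":[0,0,0,0,0]}'
python3 -m jog '{"jaw":[85,85,85,85,85,85,85],"slide":[[0,0,-0.8],[0,0,-0.8],[0,0,-0.8],[0,0,-0.8],[0,0,-0.8],[0,0,0],[0,0,0]],"spin":[0,0,0,0,0,0,0]}'
python3 - <<'E'
from h import *
f,m=grab("wrist","w8.png")
cv2.imwrite("pics/w8c.png",cv2.cvtColor(f[:340],cv2.COLOR_RGB2BGR))
E
```

```text
time_s: 13.9
ee_pos: [516.4, 92.4, 14.1]
ee_rot: [180.0, -0.0, 90.1]
force: [-2.4, -0.5, 5.5]
gripper_width: 66.5
gripper_force: 25.0
time_s: 14.4
ee_pos: [516.5, 92.3, 13.5]
ee_rot: [180.0, -0.0, 90.1]
force: [-0.2, -0.2, 0.2]
gripper_width: 85.2
gripper_force: 0.0
time_s: 15.1
ee_pos: [516.4, 92.3, 133.4]
ee_rot: [180.0, -0.0, 90.1]
force: [-0.5, -0.2, -0.2]
gripper_width: 85.3
gripper_force: 0.0
```

View pics/w8c.png

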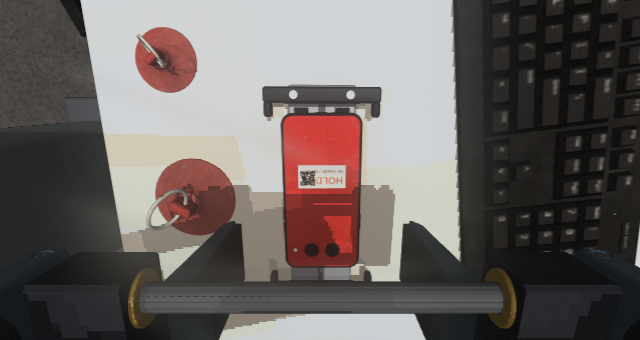

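```bash

python3 -m jog '{"jaw":[60,30,0,0,0,0,0,0,0,0],"slide":[[-0.95,0,0],[-0.95,0,0],[-0.95,0,0],[-0.95,0,0],[-0.95,0,0],[0,0,0.8],[0,0,0.8],[0,0,0.8],[0,0,0.8],[0,0,0.24]],"spin":[0,0,0,0,0,0,0,0,0,0]}'
python3 -m jog '{"jaw":[0,0,0,0,0,0],"slide":[[0,0,0],[0.2,0,0],[0.2,0,0],[0.2,0,0],[0.1,0,0],[0,0,0]],"spin":[0,0,0,0,0,0]}'
```

```text
time_s: 16.15
ee_pos: [513.6, -49.9, 26.8]
ee_rot: [-179.6, -0.1, 90.0]
force: [0.1, 0.3, -0.2]
gripper_width: 7.6
gripper_force: 0.0
time_s: 16.75
ee_pos: [516.8, -28.6, 30.8]
ee_rot: [179.9, -0.0, 90.1]
force: [0.9, -0.3, -0.4]
gripper_width: 0.6
gripper_force: 0.0
```

```bash

for i in 1; do
python3 -m jog '{"jaw":[0,0,0],"slide":[[0.1,0,0],[0.1,0,0],[0,0,0]],"spin":[0,0,0]}' | sed -n 2,4p
python3 -m jog '{"jaw":[0,0,0,0],"slide":[[0.1,0,0],[0.1,0,0],[0.1,0,0],[0,0,0]],"spin":[0,0,0,0]}'| sed -n 2,4p
python3 -m jog '{"jaw":[0,0,0],"slide":[[0.1,0,0],[0.1,0,0],[0,0,0]],"spin":[0,0,0]}'| sed -n 2,4p
done
```

```text
ee_pos: [516.7, -23.0, 30.4]
ee_rot: [180.0, -0.0, 90.1]
force: [-0.3, -0.4, 0.5]
ee_pos: [516.7, -13.8, 30.4]
ee_rot: [180.0, -0.0, 90.1]
force: [0.5, -0.1, 0.4]
ee_pos: [516.7, -7.8, 30.3]
ee_rot: [180.0, -0.0, 90.1]
force: [-0.2, -1.0, 0.2]
```

```bash

python3 -m jog '{"jaw":[0,0,0],"slide":[[0.1,0,0],[0.1,0,0],[0,0,0]],"spin":[0,0,0]}' | sed -n 2,4p
python3 -c "
from h import *
f,m=grab('wrist','w9.png')
print([(c,s) for s,c,p in comps(mask(f,'red'),300)])
cv2.imwrite('pics/w9c.png',cv2.cvtColor(f,cv2.COLOR_RGB2BGR))"
```

```text
ee_pos: [516.7, -1.7, 30.4]
ee_rot: [180.0, -0.0, 90.1]
force: [0.7, -1.4, 1.0]
[(array([322.6,  97.8]), (np.int32(257), np.int32(0), np.int32(133), np.int32(185), np.int32(18755))), (array([111.7,  80.1]), (np.int32(45), np.int32(12), np.int32(133), np.int32(139), np.int32(11952))), (array([319.2, 216.7]), (np.int32(296), np.int32(202), np.int32(48), np.int32(28), np.int32(1120)))]
```

View pics/w9c.png

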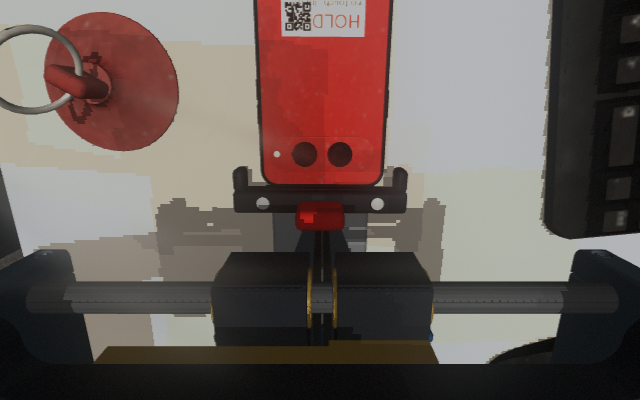

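```bash

python3 -c "
from h import *
m=env.camera_model('wrist')
for v in (202,208,230): print(v,onz(m,320,v,47)[1])
print('jaw front top',onz(m,320,186,28)[1], 'phone end',onz(m,320,184,20)[1])"
python3 -m jog '{"jaw":[0,0,0],"slide":[[0.05,0,0],[0.05,0,0],[0,0,0]],"spin":[0,0,0]}' | sed -n 2,4p
python3 -c "
from h import *
f,m=grab('wrist','w10.png')
print([(c,s) for s,c,p in comps(mask(f,'red'),300)])"
```

```text
202 30.83810248491468
208 27.906522694282188
230 16.899173668944293
jaw front top 33.845635638764186 phone end 32.991314713786394
ee_pos: [516.7, -1.3, 30.4]
ee_rot: [180.0, 0.2, 90.2]
force: [1.1, -11.0, 1.2]
[(array([322.9,  98. ]), (np.int32(257), np.int32(0), np.int32(133), np.int32(185), np.int32(18811))), (array([111.8,  80.3]), (np.int32(44), np.int32(12), np.int32(134), np.int32(139), np.int32(12012))), (array([319.7, 216.7]), (np.int32(296), np.int32(202), np.int32(48), np.int32(29), np.int32(1181)))]
```

```bash

python3 -m jog '{"jaw":[0,0,0,0,0,0,0,0],"slide":[[-0.4,0,0],[-0.5,0,0],[-0.4,0,0],[0,0,-0.9],[0,0,-0.9],[0,0,-0.9],[0,0,-0.9],[0,0,-0.9]],"spin":[0,0,0,0,0,0,0,0]}' | sed -n 2,3p
python3 -m jog '{"jaw":[0,0,40,40,40,40,40,40,40,40],"slide":[[0.9,-0.5,0],[0.9,-0.5,0],[0.9,-0.5,0],[0.9,-0.5,0],[0.9,-0.5,0],[0.9,-0.5,0],[0.9,-0.5,0],[0.3,-0.4,0],[0,0,0],[0,0,0]],"spin":[0,0,0,0,0,0,0,0,0,0]}' 15 | sed -n 2,3p
python3 -c "
from h import *
f,m=grab('wrist','w11.png')
for s,c,p in comps(mask(f,'red'),300): print(s,c,rectz(m,p,8))
cv2.imwrite('pics/w11c.png',cv2.cvtColor(f[:300],cv2.COLOR_RGB2BGR))"
```

```text
ee_pos: [516.2, -38.7, 166.4]
ee_rot: [-180.0, -0.0, 90.0]
ee_pos: [399.8, 159.0, 165.4]
ee_rot: [180.0, 0.0, 90.1]
(np.int32(407), np.int32(179), np.int32(72), np.int32(73), np.int32(3916)) [442.7 212.2] ((521.5267333984375, 125.41727447509766), (65.55422973632812, 76.38487243652344), 0.0916178971529007)
(np.int32(332), np.int32(249), np.int32(24), np.int32(25), np.int32(328)) [344.9 260.6] ((425.2086181640625, 77.94886016845703), (29.816707611083984, 19.560264587402344), 48.63388442993164)
```

View pics/w11c.png

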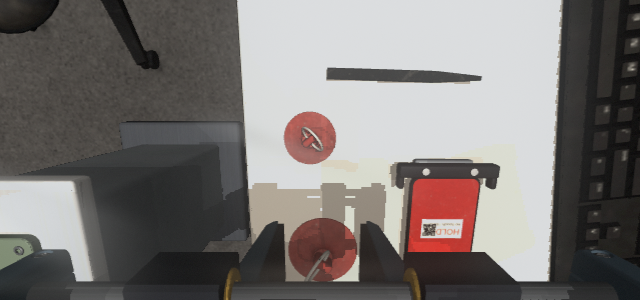

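```bash

cat >> h.py <<'E'
def disc(f,m,z=8,roi=None):
    H=cv2.cvtColor(f,cv2.COLOR_RGB2HSV).astype(int); k=(((H[...,0]<8)|(H[...,0]>170))&(H[...,1]>90)&(H[...,2]>60)).astype(np.uint8)
    out=[]
    for s,c,p in comps(k,800):
        P=np.array([onz(m,u,v,z)[:2] for u,v in p],np.float32); (o,r)=cv2.minEnclosingCircle(P); e=cv2.fitEllipse(cv2.convexHull(p)); out.append((s,np.round(o,1),round(r,1),onz(m,*e[0],z)[:2].round(1),[np.round(x,1) for x in e]))
    return out
E
python3 -c "
from h import *
m=env.camera_model('wrist'); f=cv2.cvtColor(cv2.imread('pics/w11.png'),cv2.COLOR_BGR2RGB)
for o in disc(f,m): print(o)
print(m['camera_from_world'][2], onz(m,327,74,5),onz(m,482,78,5))"
python3 -m jog '{"jaw":[40,40,40,40,40],"slide":[[0.6,-0.25,0.9],[0,0,0.9],[0,0,0.9],[0,0,0],[0,0,0]],"spin":[0,0,0,0,0]}' | sed -n 2,3p
python3 -c "
from h import *
f,m=grab('wrist','w12.png')
for o in disc(f,m): print(o)
np.save('m12.npy',np.array(m['camera_from_world']))"
```

```text
((np.int32(285), np.int32(112), np.int32(51), np.int32(52), np.int32(1716)), array([388.9, 202.9]), 24.2, array([389.1, 203.5]), [array([309.6, 137.3]), array([50.4, 51.9]), np.float64(160.9)])
((np.int32(407), np.int32(178), np.int32(73), np.int32(74), np.int32(3992)), array([521.7, 123.5]), 49.0, array([522.6, 124.3]), [array([442.9, 217. ]), array([ 77.9, 107.5]), np.float64(13.4)])
((np.int32(289), np.int32(218), np.int32(68), np.int32(63), np.int32(3162)), array([401.3,  87.9]), 35.5, array([401.3,  89. ]), [array([322.4, 249.2]), array([62.9, 68. ]), np.float64(89.9)])
[-8.48896304e-04  2.77173417e-01  9.60819534e-01 -3.88032860e+02] [405.25917332 259.90204487   5.        ] [546.10628165 256.62641093   5.        ]
ee_pos: [392.7, 177.1, 84.6]
ee_rot: [-180.0, 0.0, 90.0]
((np.int32(283), np.int32(141), np.int32(66), np.int32(65), np.int32(3012)), array([388.7, 203.8]), 24.2, array([388.7, 204.5]), [array([315.8, 172.7]), array([64.7, 65.4]), np.float64(91.7)])
((np.int32(447), np.int32(227), np.int32(88), np.int32(55), np.int32(2988)), array([524.2, 138. ]), 38.8, array([524.7, 143.8]), [array([490.5, 249.2]), array([86.9, 98.1]), np.float64(15.4)])
((np.int32(290), np.int32(314), np.int32(79), np.int32(32), np.int32(1687)), array([399.4,  79.3]), 33.1, array([399.1,  80.6]), [array([329. , 319.2]), array([51.9, 77.4]), np.float64(96.5)])
```

```bash

python3 -c "
import cv2
f=cv2.imread('pics/w12.png')[130:215,265:365]
cv2.imwrite('pics/c12.png',cv2.resize(f,None,fx=6,fy=6,interpolation=cv2.INTER_CUBIC))"
```

```text
(no output)
```

View pics/c12.png

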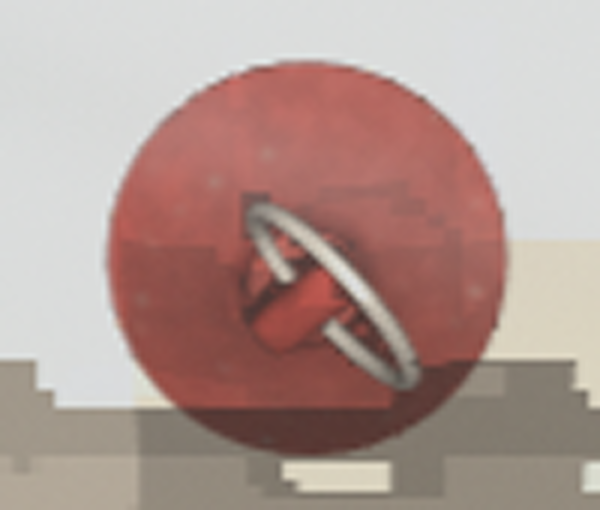

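```bash

python3 -m jog '{"jaw":[40,40,40,40,40,40,40,40],"slide":[[0.9,-0.13,0],[0,0,0],[0,0,0],[0,0,0],[0,0,0],[0,0,0],[0,0,0],[0,0,0]],"spin":[0,-0.86,-0.86,-0.86,-0.86,-0.86,-0.86,0]}' | sed -n 2,3p
python3 -m jog '{"jaw":[40,40,40,40,40,40,5,5,5,5],"slide":[[0,0,0.8],[0,0,0.8],[0,0,0.6],[0,0,0.26],[0,0,0],[0,0,0],[0,0,0],[0,0,0],[0,0,0],[0,0,0]],"spin":[0,0,0,0,0,0,0,0,0,0]}' 15
python3 -m jog '{"jaw":[5,5,5,5,5,5,5],"slide":[[0,0,0],[0,0,0],[0,0,-0.5],[0,0,-0.9],[0,0,-0.9],[0,0,-0.9],[0,0,0]],"spin":[0,0,0,0,0,0,0]}'
python3 -c "
from h import *
f,m=grab('wrist','w13.png')
for o in disc(f,m,100): print(o)"
```

```text
ee_pos: [389.3, 205.0, 85.9]
ee_rot: [179.8, 0.1, 131.3]
time_s: 22.65
ee_pos: [388.1, 204.8, 10.9]
ee_rot: [180.0, 0.0, 131.3]
force: [-0.7, 0.5, 3.1]
gripper_width: 12.9
gripper_force: 15.0
time_s: 23.35
ee_pos: [390.2, 205.8, 109.4]
ee_rot: [179.6, 0.1, 131.3]
force: [1.1, -0.0, -0.7]
gripper_width: 12.7
gripper_force: 15.0
((np.int32(278), np.int32(204), np.int32(88), np.int32(49), np.int32(1946)), array([391.1, 205.3]), 24.8, array([385.9, 211. ]), [array([321.5, 232.8]), array([54.8, 89.2]), np.float64(89.6)])
```

```bash

python3 -m jog '{"jaw":[5,5,5,5,5,5,5],"slide":[[0,0,0],[0,0,0],[0,0,0],[0,0,0],[0,0,0],[0,0,0],[0,0,0]],"spin":[0.86,0.86,0.86,0.86,0.86,0.86,0]}' | sed -n 2,3p
python3 -m jog '{"jaw":[5,5,5,5,5,5,5,5],"slide":[[-0.5,0.7,0],[-0.5,0.7,0],[-0.5,0.7,0],[-0.5,0.7,0],[-0.5,0.7,0],[0,0.7,0],[0,0,0],[0,0,0]],"spin":[0,0,0,0,0,0,0,0]}' | sed -n 2,3p
python3 -c "
from h import *
f,m=grab('wrist','w14.png')
cv2.imwrite('pics/w14c.png',cv2.cvtColor(f[:300],cv2.COLOR_RGB2BGR))
H=mask(f,'red')
for s,c,p in comps(H,100): print(s,c)
g=cv2.cvtColor(f,cv2.COLOR_RGB2GRAY)
for c in (300,345): print(g[90:220:1,c].tolist())"
```

```text
ee_pos: [387.1, 204.2, 105.1]
ee_rot: [-179.8, 0.1, 90.1]
ee_pos: [513.0, 129.6, 105.4]
ee_rot: [-179.8, 0.0, 90.1]
(np.int32(282), np.int32(158), np.int32(88), np.int32(85), np.int32(5755)) [327.6 193.8]
(np.int32(311), np.int32(263), np.int32(23), np.int32(9), np.int32(160)) [322.  266.6]
(np.int32(311), np.int32(338), np.int32(27), np.int32(8), np.int32(188)) [324.1 342. ]
[202, 202, 202, 202, 202, 202, 201, 202, 202, 202, 202, 202, 201, 201, 201, 201, 202, 201, 201, 202, 202, 201, 202, 200, 201, 200, 201, 201, 201, 201, 201, 201, 201, 200, 200, 200, 201, 201, 200, 201, 201, 201, 198, 128, 82, 127, 145, 129, 61, 63, 68, 76, 82, 84, 86, 133, 158, 197, 196, 178, 142, 98, 85, 85, 80, 79, 79, 82, 114, 112, 110, 107, 105, 105, 104, 103, 101, 101, 102, 100, 89, 90, 88, 89, 87, 88, 85, 87, 88, 87, 88, 88, 87, 88, 85, 84, 83, 84, 83, 84, 84, 83, 83, 54, 55, 55, 56, 54, 54, 54, 56, 54, 53, 52, 54, 54, 54, 53, 51, 51, 81, 100, 100, 100, 87, 85, 55, 55, 55, 53]
[201, 202, 202, 202, 202, 202, 202, 202, 202, 203, 202, 202, 201, 201, 200, 201, 201, 202, 200, 200, 201, 201, 202, 201, 202, 201, 201, 202, 200, 201, 200, 201, 200, 200, 199, 200, 200, 200, 201, 200, 201, 200, 200, 198, 73, 113, 138, 160, 52, 53, 56, 61, 73, 74, 74, 71, 70, 70, 68, 66, 66, 65, 64, 62, 60, 58, 56, 60, 107, 107, 107, 108, 107, 109, 108, 108, 108, 108, 107, 107, 107, 106, 105, 106, 104, 96, 95, 94, 88, 87, 88, 87, 85, 86, 85, 84, 84, 84, 82, 82, 82, 89, 88, 60, 58, 61, 56, 54, 52, 53, 51, 50, 51, 51, 51, 55, 57, 58, 90, 184, 100, 51, 54, 54, 53, 53, 52, 53, 51, 52]
```

```bash
python3 -c "
from h import *
m=env.camera_model('wrist')
print(onz(m,325,157,20),onz(m,325,155,20)); f=cv2.cvtColor(cv2.imread('pics/w14.png'),cv2.COLOR_BGR2RGB)
k=mask(f,'red')
for r in (165,175,185): 
  x=np.flatnonzero(k[r]); print(onz(m,x[0]-.5,r,20)[0],onz(m,x[-1]+.5,r,20)[0])
print(env.state()['ee_pos'])"
```

```text
[515.0884582  167.13320074  20.        ] [515.07983104 168.63381036  20.        ]
486.1370794765993 548.6027918913867
485.94277862767143 548.1638713031481
485.7452545355145 548.4822091758106
[512.5619471  129.73211664 105.60090334]
```

```bash

python3 -m jog '{"jaw":[5,5,5,5,5,5,5,5],"slide":[[0,0.13,0],[0,0,0.6],[0,0,0.6],[0,0,0.6],[0,0,0.4],[0,0,0.15],[0,0,0],[0,0,0]],"spin":[0,0,0,0,0,0,0,0]}'
python3 -m jog '{"jaw":[5,5,5,5,5],"slide":[[0,0,0.07],[0,0,0.05],[0,0,0.03],[0,0,0],[0,0,0]],"spin":[0,0,0,0,0]}'
```

```text
time_s: 25.75
ee_pos: [518.5, 130.0, 36.7]
ee_rot: [179.9, -0.0, 90.1]
force: [0.6, 0.6, -1.0]
gripper_width: 12.8
gripper_force: 15.0
time_s: 26.25
ee_pos: [518.0, 129.8, 31.6]
ee_rot: [180.0, -0.0, 90.1]
force: [0.1, 0.8, -0.7]
gripper_width: 12.7
gripper_force: 15.0
```

```bash

python3 -m jog '{"jaw":[5,5,5,5],"slide":[[0,-0.02,0.03],[0,0,0.02],[0,0,0],[0,0,0]],"spin":[0,0,0,0]}'|sed -n 2,4p
python3 -m jog '{"jaw":[18,25,35,35],"slide":[[0,0,0],[0,0,0],[0,0,0],[0,0,0]],"spin":[0,0,0,0]}'|sed -n 2,4p
python3 -m jog '{"jaw":[40,40,40,40,40,40],"slide":[[0,0,-0.5],[0,0,-0.9],[0,0,-0.9],[0,0,-0.9],[0,0,0],[0,0,0]],"spin":[0,0,0,0,0,0]}'|sed -n 2,4p
python3 -c "
from h import *
f,m=grab('wrist','w15.png')
for o in disc(f,m,20): print(o)
g=cv2.cvtColor(f,cv2.COLOR_RGB2HSV)
cv2.imwrite('pics/w15c.png',cv2.resize(cv2.cvtColor(f[90:290,220:420],cv2.COLOR_RGB2BGR),None,fx=3,fy=3))"
```

```text
ee_pos: [517.3, 129.8, 30.0]
ee_rot: [180.0, -0.0, 90.1]
force: [0.6, 0.6, -0.7]
ee_pos: [517.4, 129.8, 30.0]
ee_rot: [180.0, -0.0, 90.1]
force: [-0.4, -0.2, -0.7]
ee_pos: [517.3, 129.8, 126.2]
ee_rot: [180.0, -0.0, 90.1]
force: [0.3, 0.3, 0.1]
((np.int32(283), np.int32(154), np.int32(78), np.int32(128), np.int32(9131)), array([517.3, 108.3]), 64.0, array([517.5, 117.3]), [array([321.2, 211.9]), array([ 77.7, 290.1]), np.float64(0.4)])
((np.int32(157), np.int32(202), np.int32(78), np.int32(50), np.int32(2656)), array([409. ,  93.4]), 33.6, array([410.3, 101. ]), [array([196.4, 229.8]), array([53. , 79.2]), np.float64(104.5)])
```

View pics/w15c.png

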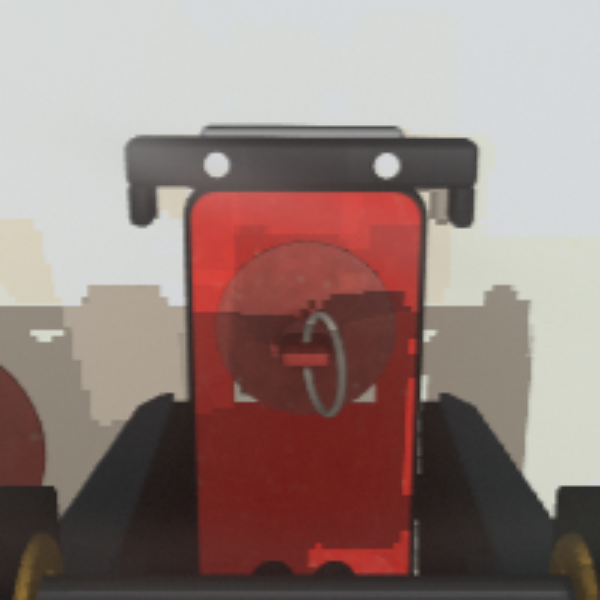

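```bash

python3 -m jog '{"jaw":[40,40,40,40,40,40,40,40,40,40],"slide":[[0,0,-0.8],[0,0,-0.8],[0,0,-0.8],[0,0,-0.8],[0,0,0],[0,0,0],[0,0,0],[0,0,0],[0,0,0],[0,0,0]],"spin":[-0.9,-0.9,-0.9,-0.9,-0.9,-0.9,-0.9,-0.9,-0.9,-0.9]}'|sed -n 2,3p
python3 -m jog '{"jaw":[60,60,60,60,60,60,60,60,60,60],"slide":[[0,0.8,0],[0,0.8,0],[0,0.8,0],[0,0.8,0],[0,0.8,0],[0,0.8,0],[0,0.8,0],[0,0.8,0],[0,0,0],[0,0,0]],"spin":[-0.9,-0.9,-0.47,0,0,0,0,0,0,0]}'|sed -n 2,3p
cat >> h.py <<'E'
def darks():
    f,m=grab("wrist"); g=cv2.cvtColor(f,cv2.COLOR_RGB2GRAY); k=(g[:250]<85).astype(np.uint8)
    for s,c,p in comps(k,400):
        if s[0]<2 or s[1]<2 or s[0]+s[2]>638 or s[1]+s[3]>249: continue
        r=rectz(m,p,8); print(s,c,[np.round(x,1) for x in r])
    return f,m
E
python3 -c "
from h import *
f,m=darks(); cv2.imwrite('pics/w16.png',cv2.cvtColor(f,cv2.COLOR_RGB2BGR)); print(env.state()['ee_pos'])
H=cv2.cvtColor(f,cv2.COLOR_RGB2HSV); k=((H[...,0]>10)&(H[...,0]<28)&(H[...,1]>150)&(H[...,2]>120)).astype(np.uint8)
for s,c,p in comps(k,15): print('or',s,c,onz(m,*c,4))"
```

```text
ee_pos: [516.5, 129.6, 220.1]
ee_rot: [-179.9, -0.2, 162.3]
ee_pos: [529.6, 319.8, 220.2]
ee_rot: [-179.9, -0.2, -179.7]
(np.int32(69), np.int32(23), np.int32(44), np.int32(43), np.int32(898)) [89.5 45.7] [array([398.3,  78. ]), array([40.8, 38. ]), np.float64(40.2)]
(np.int32(408), np.int32(37), np.int32(119), np.int32(116), np.int32(885)) [477.4 101.3] [array([453.8, 467.7]), array([ 99.2, 118.1]), np.float64(25.8)]
(np.int32(344), np.int32(46), np.int32(45), np.int32(92), np.int32(2955)) [366.1  91. ] [array([443.5, 366.1]), array([89.4, 37.9]), np.float64(9.2)]
(np.int32(263), np.int32(54), np.int32(10), np.int32(88), np.int32(791)) [267.3  96.8] [array([449.9, 260.6]), array([ 9.8, 89.4]), np.float64(88.0)]
(np.int32(13), np.int32(118), np.int32(191), np.int32(87), np.int32(4019)) [114.7 158.1] [array([519.3,  82. ]), array([205.5,  96.4]), np.float64(89.9)]
[529.78359323 319.33779265 220.67735192]
or (np.int32(459), np.int32(19), np.int32(38), np.int32(39), np.int32(737)) [473.8  38.9] [389.30923464 475.14579794   4.        ]
or (np.int32(459), np.int32(287), np.int32(4), np.int32(15), np.int32(29)) [460.1 294.8] [687.04235062 495.46762556   4.        ]
or (np.int32(459), np.int32(309), np.int32(4), np.int32(10), np.int32(30)) [460.2 314. ] [714.99083842 498.82977516   4.        ]
```

```bash

python3 -m jog '{"jaw":[60,60,60,60,60,60],"slide":[[0.4,0.4,0.9],[0.4,0.4,0.9],[0.4,0.4,0.9],[0.35,0.35,0.9],[0,0,0],[0,0,0]],"spin":[0,0,0,0,-0.6,-0.51]}'|sed -n 2,3p
python3 -m jog '{"jaw":[60,60],"slide":[[0,0,0],[0,0,0]],"spin":[0,0]}'|sed -n 2,3p
python3 -c "
from h import *
f,m=darks(); print(env.state()['ee_pos'])"
```

```text
ee_pos: [482.7, 365.0, 112.6]
ee_rot: [-179.9, -0.2, -170.8]
ee_pos: [483.8, 365.6, 114.1]
ee_rot: [-180.0, -0.0, -171.1]
(np.int32(187), np.int32(77), np.int32(24), np.int32(168), np.int32(2096)) [197.4 154.5] [array([474. , 260.2]), array([ 11.9, 138.7]), np.float64(88.6)]
(np.int32(307), np.int32(92), np.int32(49), np.int32(112), np.int32(5211)) [331.  146.8] [array([443.4, 366.5]), array([89. , 38.1]), np.float64(9.2)]
[483.83390721 365.80717212 114.20217401]
```

```bash

python3 -m jog '{"jaw":[60,60,60,60,60,60,60,30,30,30],"slide":[[0.7,0.12,0],[0.63,0.11,0],[0,0,0.9],[0,0,0.9],[0,0,0.9],[0,0,0.7],[0,0,0.3],[0,0,0],[0,0,0],[0,0,0]],"spin":[0,0,0,0,0,0,0,0,0,0]}' 15
python3 -m jog '{"jaw":[30,30,30,30,30,30,30,30],"slide":[[0,0,0],[0,0,0],[0,0,0],[0,0,-0.5],[0,0,-0.9],[0,0,-0.9],[0,0,-0.9],[0,0,-0.9]],"spin":[0,0,0,0,0,0,0,0]}'
```

```text
time_s: 31.6
ee_pos: [444.0, 367.6, 4.4]
ee_rot: [179.9, 0.1, -170.9]
force: [0.4, -0.2, 0.4]
gripper_width: 38.8
gripper_force: 0.4
time_s: 32.4
ee_pos: [442.7, 366.8, 127.0]
ee_rot: [-180.0, -0.0, -170.9]
force: [-0.5, -0.1, -0.6]
gripper_width: 37.6
gripper_force: 15.0
```

```bash

python3 -m jog '{"jaw":[30,30,30,30,30,30,30,30,30,30],"slide":[[0,0,0],[0,0,0],[-0.15,-0.9,0],[-0.15,-0.9,0],[-0.15,-0.9,0],[-0.15,-0.9,0],[-0.15,-0.9,0],[-0.15,-0.9,0],[-0.15,-0.9,0],[-0.15,-0.9,0]],"spin":[0.6,0.54,0,0,0,0,0,0,0,0]}'|sed -n 2,3p
python3 -m jog '{"jaw":[30,30,30,30,30,30,30,30,30,30],"slide":[[-0.15,-0.9,0],[-0.15,-0.9,0],[-0.15,-0.9,0],[-0.15,-0.9,0],[-0.15,-0.9,0],[-0.15,-0.9,0],[-0.15,-0.9,0],[-0.15,-0.9,0],[-0.12,-0.9,0],[0,-0.9,0]],"spin":[0,0,0,0,0,0,0,0,0,0]}'|sed -n 2,3p
python3 -m jog '{"jaw":[30,30,30,30],"slide":[[0,-0.9,0],[0,0,0],[0,0,0],[0,0,0]],"spin":[0,0,0,0]}'
python3 -c "
from h import *
f,m=grab('wrist','w17.png')
k=mask(f[:300],'blue')
for s,c,p in comps(k,400): print(s,c,rectz(m,p,12))
f,m=grab('wrist')
for v in (170,200,230):
  x=np.flatnonzero(k[v]); print(v,onz(m,x[0]-.5,v,12),onz(m,x[-1]+.5,v,12))"
```

```text
ee_pos: [478.7, 149.9, 126.0]
ee_rot: [180.0, -0.0, 180.0]
ee_pos: [518.5, -120.0, 125.9]
ee_rot: [180.0, 0.0, 180.0]
time_s: 34.8
ee_pos: [518.2, -145.1, 125.9]
ee_rot: [180.0, -0.0, 180.0]
force: [0.5, -0.1, -1.6]
gripper_width: 37.5
gripper_force: 15.0
(np.int32(225), np.int32(109), np.int32(191), np.int32(152), np.int32(16041)) [322.1 167.5] ((512.9364013671875, -147.20565795898438), (132.33395385742188, 155.4353485107422), 0.04436418414115906)
170 [ 496.52002235 -222.5768724    12.        ] [496.33563993 -71.45782828  12.        ]
200 [ 522.73666965 -222.76455957   12.        ] [522.55613784 -71.29695538  12.        ]
230 [ 550.30455818 -224.72712655   12.        ] [550.12399263 -69.36199851  12.        ]
```

```bash

python3 -m jog '{"jaw":[30,30,30,30,30,30,30,30],"slide":[[0,-0.045,0.8],[0,0,0.8],[0,0,0.8],[0,0,0.8],[0,0,0.5],[0,0,0.15],[0,0,0],[0,0,0]],"spin":[0,0,0,0,0,0,0,0]}'
python3 -m jog '{"jaw":[30,30,30],"slide":[[0,0,0.07],[0,0,0.03],[0,0,0]],"spin":[0,0,0]}'
```

```text
time_s: 35.7
ee_pos: [519.2, -147.2, 11.3]
ee_rot: [-180.0, 0.1, -180.0]
force: [-0.3, -0.0, 0.5]
gripper_width: 37.8
gripper_force: 15.0
time_s: 36.0
ee_pos: [519.0, -147.4, 8.4]
ee_rot: [-180.0, 0.1, 180.0]
force: [-0.7, 0.2, 3.8]
gripper_width: 37.6
gripper_force: 15.0
```

```bash

python3 -m jog '{"jaw":[30,30,48,48,48],"slide":[[0,0,0.03],[0,0,0],[0,0,0],[0,0,0],[0,0,0]],"spin":[0,0,0,0,0]}'|sed -n 2,4p
python3 -m jog '{"jaw":[48,48,48,48,48,48],"slide":[[0,0,-0.5],[0,0,-0.9],[0,0,-0.9],[0,0,-0.9],[0,0,-0.5],[0,0,0]],"spin":[0,0,0,0,0,0]}'|sed -n 2,3p
python3 -c "
from h import *
f,m=grab('wrist','w18.png'); darks()"
python3 -m jog '{"jaw":[30,30,30,30,30,30,30,30,30,30],"slide":[[0,0.97,0],[0,0.97,0],[0,0.97,0],[0,0.97,0],[0,0.97,0],[0,0.97,0],[0,0.97,0],[0,0.97,0],[0,0.97,0],[0,0.97,0]],"spin":[0,0,0,0,0,0,0,0,0,0]}'|sed -n 2,3p
python3 -m jog '{"jaw":[30,30,30,30,30,30],"slide":[[0,0.97,0],[0,0.97,0],[0,0.97,0],[0,0.97,0],[0,0,0],[0,0,0]],"spin":[0,0,0.17,0,0,0]}'|sed -n 2,3p
python3 -c "
from h import *
f,m=grab('wrist','w19.png'); darks()"
```

```text
ee_pos: [518.3, -147.4, 6.5]
ee_rot: [180.0, -0.0, 180.0]
force: [-0.0, 0.5, 0.3]
ee_pos: [519.9, -147.8, 119.6]
ee_rot: [-179.9, 0.3, 180.0]
(np.int32(97), np.int32(89), np.int32(22), np.int32(87), np.int32(511)) [106.9 130. ] [array([ 466.7, -319.8]), array([68.2,  5.8]), np.float64(1.6)]
(np.int32(407), np.int32(107), np.int32(15), np.int32(60), np.int32(538)) [413.3 138. ] [array([469.5, -73.6]), array([47.2,  9.7]), np.float64(1.6)]
ee_pos: [517.4, 144.5, 115.8]
ee_rot: [-180.0, -0.2, 180.0]
ee_pos: [518.3, 259.9, 115.9]
ee_rot: [-179.9, -0.2, 178.7]
(np.int32(315), np.int32(52), np.int32(13), np.int32(174), np.int32(1884)) [320.6 131.4] [array([474.4, 259. ]), array([  9.1, 138.1]), np.float64(88.3)]
```

```bash

python3 -m jog '{"jaw":[30,30,30,30,30,30,30,30,3,3],"slide":[[0.8,-0.02,0],[0.67,-0.03,0],[0,0,0.9],[0,0,0.9],[0,0,0.9],[0,0,0.7],[0,0,0.36],[0,0,0],[0,0,0],[0,0,0]],"spin":[0,0,0,0,0,0,0,0,0,0]}' 12|sed -n 2,4p
python3 -m jog '{"jaw":[3,3,3,3,3,3,3,3,3],"slide":[[0,0,0],[0,0,0],[0,0,0],[0,0,0],[0,0,-0.5],[0,0,-0.9],[0,0,-0.9],[0,0,-0.9],[0,0,-0.8]],"spin":[0,0,0,0,0,0,0,0,0]}'
```

```text
ee_pos: [476.2, 259.8, 6.0]
ee_rot: [179.9, 0.1, 178.6]
force: [0.1, 0.0, -0.1]
time_s: 40.8
ee_pos: [475.0, 259.6, 126.0]
ee_rot: [180.0, 0.0, 178.6]
force: [0.4, 0.0, -0.9]
gripper_width: 9.7
gripper_force: 12.0
```

```bash

python3 -m jog '{"jaw":[3,3,3,3,3,3,3,3,3,3],"slide":[[0,0,0],[-0.1,-0.9,0],[-0.1,-0.9,0],[-0.1,-0.9,0],[-0.1,-0.9,0],[-0.1,-0.9,0],[-0.1,-0.9,0],[-0.1,-0.9,0],[-0.1,-0.9,0],[-0.1,-0.9,0]],"spin":[-0.17,0,0,0,0,0,0,0,0,0]}'|sed -n 2,3p
python3 -m jog '{"jaw":[3,3,3,3,3,3,3,3,3,3],"slide":[[-0.1,-0.9,0],[-0.1,-0.9,0],[-0.1,-0.9,0],[-0.1,-0.9,0],[-0.1,-0.9,0],[0,-0.9,0],[0,-0.9,0],[0,-0.9,0],[0,0,0],[0,0,0]],"spin":[0,0,0,0,0,0,0,0,0,0]}'|sed -n 2,4p
python3 -c "
from h import *
f,m=grab('wrist','w20.png')
k=mask(f[:300],'blue')
for v in (140,200,230):
  x=np.flatnonzero(k[v]); print(v,onz(m,x[0]-.5,v,12),onz(m,x[-1]+.5,v,12))
k=cv2.cvtColor(f,cv2.COLOR_RGB2GRAY)[:250]<70
for s,c,p in comps(k.astype(np.uint8),300): print(s,c,rectz(m,p,12),rectz(m,p,125))"
```

```text
ee_pos: [501.2, 15.6, 123.4]
ee_rot: [180.0, -0.1, -180.0]
ee_pos: [516.2, -199.2, 123.5]
ee_rot: [179.9, -0.1, 179.9]
force: [0.4, -0.0, -0.1]
140 [ 468.88291369 -217.21677229   12.        ] [468.98862326 -70.85958282  12.        ]
200 [ 519.60179717 -224.96986294   12.        ] [519.74813996 -73.03557391  12.        ]
230 [ 546.90702843 -225.64439554   12.        ] [547.07732036 -69.82688881  12.        ]
(np.int32(286), np.int32(111), np.int32(162), np.int32(139), np.int32(14671)) [350.9 185.4] ((505.5262145996094, -165.2758026123047), (131.26776123046875, 118.95818328857422), 89.93247985839844) ((478.7254333496094, -178.98956298828125), (78.68608856201172, 71.30733489990234), 89.9324722290039)
(np.int32(452), np.int32(111), np.int32(31), np.int32(58), np.int32(456)) [471.6 139.7] ((466.1743469238281, -76.5111083984375), (50.77532958984375, 22.05339813232422), 20.113805770874023) ((455.1366271972656, -125.78111267089844), (30.436349868774414, 13.219517707824707), 20.113813400268555)
(np.int32(519), np.int32(142), np.int32(121), np.int32(108), np.int32(3870)) [591.2 193.2] ((522.302734375, 20.263507843017578), (98.91858673095703, 101.20330810546875), 14.191938400268555) ((488.7817077636719, -67.77134704589844), (59.29500961303711, 60.66450119018555), 14.191935539245605)
```

```bash

python3 -m jog '{"jaw":[3,3,3,3,3,3,3,3,3],"slide":[[-0.08,-0.2,0],[0,0,0.8],[0,0,0.8],[0,0,0.8],[0,0,0.8],[0,0,0.45],[0,0,0.1],[0,0,0],[0,0,0]],"spin":[0,0,0,0,0,0,0,0,0]}'
python3 -m jog '{"jaw":[3,3,3],"slide":[[0,0,0.06],[0,0,0.04],[0,0,0]],"spin":[0,0,0]}'
```

```text
time_s: 43.75
ee_pos: [520.2, -205.4, 13.2]
ee_rot: [-180.0, 0.1, -180.0]
force: [0.6, 0.3, -0.4]
gripper_width: 9.0
gripper_force: 12.0
time_s: 44.05
ee_pos: [519.8, -205.6, 9.9]
ee_rot: [-180.0, 0.1, 180.0]
force: [0.6, 1.0, 2.4]
gripper_width: 9.2
gripper_force: 12.0
```

```bash

python3 -m jog '{"jaw":[3,3,3,20,20,20],"slide":[[0,0,0.04],[0,0,0.02],[0,0,0],[0,0,0],[0,0,0],[0,0,0]],"spin":[0,0,0,0,0,0]}'|sed -n 2,4p
python3 -m jog '{"jaw":[20,20,20,20,20,20],"slide":[[0,0,-0.5],[0,0,-0.9],[0,0,-0.9],[0,0,-0.9],[0,0,-0.5],[0,0,0]],"spin":[0,0,0,0,0,0]}'|sed -n 2,3p
python3 -c "
from h import *
f,m=grab('wrist','w21.png')"
python3 -m jog '{"jaw":[35,35,35,35,35,35,35],"slide":[[0,-0.8,0],[0,-0.8,0],[0,-0.8,0],[0,-0.8,0],[0,-0.8,0],[0,0,0],[0,0,0]],"spin":[0,0,0,0,0,0,0]}'|sed -n 2,3p
python3 -c "
from h import *
f,m=grab('wrist','w22.png')
for s,c,p in comps(mask(f[:260],'red'),150): print(s,c,rectz(m,p,10),rectz(m,p,14))
g=cv2.cvtColor(f,cv2.COLOR_RGB2GRAY)
k=(g[:250]<150).astype(np.uint8); k[:, :200]=0;k[:,400:]=0
for s,c,p in comps(k,150): print(s,c,rectz(m,p,8))"
```

```text
ee_pos: [519.2, -205.4, 7.3]
ee_rot: [180.0, -0.0, 180.0]
force: [0.5, -0.1, -0.6]
ee_pos: [520.8, -206.0, 120.5]
ee_rot: [-179.9, 0.3, 180.0]
ee_pos: [518.4, -324.9, 116.8]
ee_rot: [179.9, -0.2, 179.9]
(np.int32(313), np.int32(90), np.int32(15), np.int32(62), np.int32(723)) [319.9 119.5] ((455.905517578125, -326.2637634277344), (47.069583892822266, 10.193909645080566), 2.6087348461151123) ((455.6899108886719, -326.2506103515625), (46.390777587890625, 10.046908378601074), 2.6086695194244385)
(np.int32(200), np.int32(0), np.int32(199), np.int32(250), np.int32(30106)) [290.4 120.4] ((467.55120849609375, -349.42706298828125), (156.13644409179688, 198.013427734375), 88.7313003540039)
(np.int32(355), np.int32(221), np.int32(34), np.int32(29), np.int32(707)) [367.9 237.3] ((552.947265625, -281.2945861816406), (29.719484329223633, 26.109891891479492), 89.90179443359375)
```

```bash

python3 -m jog '{"jaw":[35,35,35,35,35,35,35,35,5,5],"slide":[[0.85,-0.02,0],[0.85,0,0],[0,0,0.9],[0,0,0.9],[0,0,0.9],[0,0,0.7],[0,0,0.3],[0,0,0],[0,0,0],[0,0,0]],"spin":[-0.16,0,0,0,0,0,0,0,0,0]}' 15|sed -n 2,4p
python3 -m jog '{"jaw":[5,5,5,5,5,5,5,5,5],"slide":[[0,0,0],[0,0,0],[0,0,0],[0,0,0],[0,0,-0.5],[0,0,-0.9],[0,0,-0.9],[0,0,-0.9],[0,0,-0.8]],"spin":[0,0,0,0,0,0,0,0,0]}'
python3 -c "
from h import *
f,m=grab('wrist','w23.png')
for s,c,p in comps(mask(f[:280],'red'),100): print(s,c)"
```

```text
ee_pos: [469.2, -326.9, 8.8]
ee_rot: [-179.9, 0.1, -178.7]
force: [-0.0, 0.3, -0.4]
time_s: 47.95
ee_pos: [468.2, -326.7, 128.8]
ee_rot: [-180.0, 0.0, -178.8]
force: [-0.3, -0.4, -0.6]
gripper_width: 13.9
gripper_force: 15.0
(np.int32(311), np.int32(185), np.int32(24), np.int32(95), np.int32(1717)) [321.9 226.5]
```

```bash

python3 -m jog '{"jaw":[5,5,5,5,5,5,5,5,5,5],"slide":[[0,0,0],[-0.2,0.9,0],[-0.2,0.9,0],[-0.2,0.9,0],[-0.2,0.9,0],[-0.2,0.9,0],[-0.2,0.9,0],[-0.2,0.9,0],[-0.2,0.9,0],[-0.1,0.75,0]],"spin":[0.16,0,0,0,0,0,0,0,0,0]}'|sed -n 2,3p
python3 -m jog '{"jaw":[5,5,5],"slide":[[0,0,0],[0,0,0],[0,0,0]],"spin":[0,0,0]}'|sed -n 2,3p
python3 -c "
from h import *
f,m=grab('wrist','w24.png')
k=mask(f[:300],'blue')
for v in (200,225):
  x=np.flatnonzero(k[v]); print(v,onz(m,x[0]-.5,v,12),onz(m,x[-1]+.5,v,12))"
```

```text
ee_pos: [518.6, -86.5, 125.7]
ee_rot: [180.0, -0.2, 179.9]
ee_pos: [518.9, -88.8, 126.7]
ee_rot: [-180.0, -0.1, 179.9]
200 [ 523.34187709 -221.21865601   12.        ] [523.40617647 -69.31941847  12.        ]
225 [ 546.27202743 -224.042493     12.        ] [ 546.31558384 -114.74162165   12.        ]
```

```bash

python3 -m jog '{"jaw":[5,5,5,5,5,5,5,5],"slide":[[0,0,0.8],[0,0,0.8],[0,0,0.8],[0,0,0.8],[0,0,0.4],[0,0,0.15],[0,0,0],[0,0,0]],"spin":[0,0,0,0,0,0,0,0]}'
python3 -m jog '{"jaw":[5,5,5,5],"slide":[[0,0,0.05],[0,0,0.03],[0,0,0],[0,0,0]],"spin":[0,0,0,0]}'
```

```text
time_s: 50.15
ee_pos: [520.3, -88.4, 15.9]
ee_rot: [-180.0, 0.1, 180.0]
force: [-0.3, 0.8, 0.2]
gripper_width: 13.9
gripper_force: 15.0
time_s: 50.55
ee_pos: [519.6, -88.1, 12.9]
ee_rot: [180.0, 0.0, 180.0]
force: [0.3, 0.3, -0.5]
gripper_width: 13.6
gripper_force: 15.0
```

```bash

python3 -m jog '{"jaw":[5,5,5,5,5],"slide":[[0,-0.03,0.04],[0,0,0.03],[0,0,0.03],[0,0,0],[0,0,0]],"spin":[0,0,0,0,0]}'|sed -n 2,4p
```

```text
ee_pos: [519.8, -88.3, 11.8]
ee_rot: [179.9, 0.1, 179.9]
force: [-3.0, 3.1, 16.2]
```

```bash

python3 -m jog '{"jaw":[5,24,24,24,24],"slide":[[0,0,-0.05],[0,0,0],[0,0,0],[0,0,0],[0,0,0]],"spin":[0,0,0,0,0]}'|sed -n 2,5p
python3 -m jog '{"jaw":[24,24,24,24,24,24,24,24],"slide":[[0,0,-0.5],[0,0,-0.9],[0,0,-0.9],[0,0,-0.9],[-0.9,0,-0.9],[-0.9,0,-0.9],[0,0,0],[0,0,0]],"spin":[0,0,0,0,0,0,0,0]}'|sed -n 2,3p
python3 -c "
from h import *
f,m=grab('wrist','w25.png'); s,_=grab('scene','s25.png')
for a,c,p in comps(mask(f[:290],'red'),150): print(a,c,rectz(m,p,14))
a=cv2.resize(f[60:290,120:560],(800,418)); b=cv2.resize(s[160:290,240:500],(364,182))
cv2.imwrite('pics/fin.png',cv2.cvtColor(np.vstack([a,np.hstack([b,cv2.resize(s[160:255,250:440],(436,182))])]),cv2.COLOR_RGB2BGR))"
```

```text
ee_pos: [519.3, -89.0, 10.8]
ee_rot: [180.0, -0.0, 180.0]
force: [0.2, 0.8, 0.2]
gripper_width: 23.8
ee_pos: [573.2, -89.0, 160.7]
ee_rot: [180.0, -0.0, 180.0]
(np.int32(514), np.int32(0), np.int32(50), np.int32(31), np.int32(681)) [535.6  12.9] ((426.91815185546875, 90.21428680419922), (22.48885726928711, 38.00082015991211), 0.027109259739518166)
(np.int32(315), np.int32(86), np.int32(14), np.int32(78), np.int32(868)) [322.  118.8] ((517.0515747070312, -89.35055541992188), (68.1773452758789, 11.705113410949707), 0.31669437885284424)
(np.int32(443), np.int32(89), np.int32(174), np.int32(73), np.int32(10460)) [531.5 124.5] ((517.2685546875, 95.97534942626953), (63.747745513916016, 150.52601623535156), 0.028474820777773857)
```

View pics/fin.png

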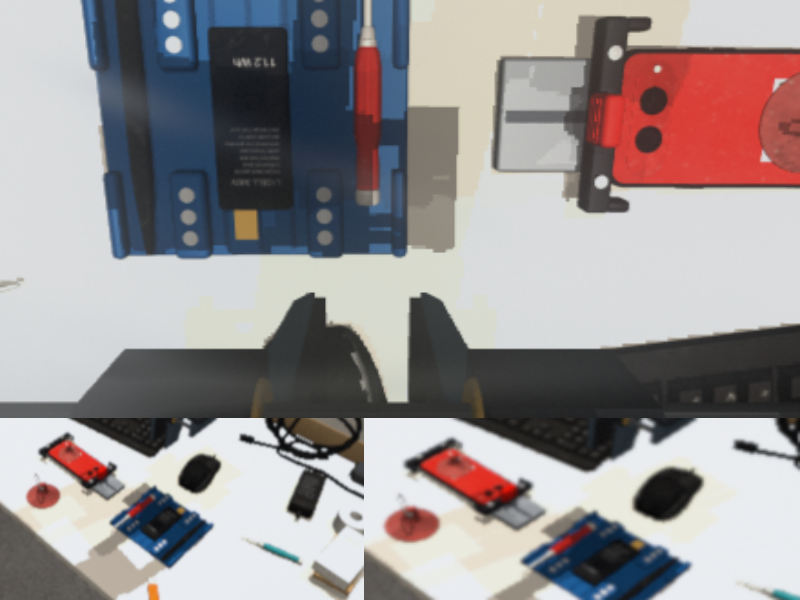

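All three tools lie in their bays, the jaw is against the phone, and the cup is standing on the phone's half away from the cameras. I'm handing the job in.

```bash
python3 -c "
from h import *
print(env.state()['time_s'],env.job_done())"
```

```text
the job is handed in; nothing more can be done
52.45 None
```

I handed the job in at 52 s without seeing a verdict: the final pictures show the phone clamped with the cup on its camera-free half, and the battery, red driver (holder side) and pry tool in their tray bays.

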